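# Third hand at the bench winder: spool on, spring held down for the pin

## Robot

A 6-joint arm with a two-finger parallel gripper is mounted at the origin on the work surface. World frame = base frame: x ahead of the robot, y to its left, z up, the work surface at z = 0. Lengths are in m, angles in rad, forces in N, time in s.
With the tool pointing down it reaches from about 0.375 to 0.925 m from the base axis. Payload 5.7 kg.
Tool frame: the origin (TCP) lies midway between the tips of the shut fingers; the grasp point (between the pads) lies 19 mm behind it; z points along the fingers, y is the line along which they close (so a half turn about z gives the same grasp; the last joint's range is limited). The gripper opens to 85 mm and grips with 20 to 120 N. Pads are 22 mm wide; open, the fingers measure 114 mm over their backs; the gripper's body (76 mm by 85 mm) begins 54 mm behind the grasp point. The pads swing forward as they close: fully open they stand 13 mm farther back than shut.
Start: joints at [1.129, 0.359, 1.51, -0, 1.272, -0.115], TCP at [0.193, 0.568, 0.231] pointing down, gripper open.
Joint ranges: [-2.97, 2.97], [-1.01, 2.36], [0.21, 2.38], [-0.96, 4.11], [0.2, 2.71], [-2.98, 2.98]. Speed limits (rad/s): [2.39, 2.39, 3.14, 3.14, 3.14, 3.14].

## Interface

Orientations are given as a rotation vector (axis times angle).
In Python, from workcell import env, cams gives the robot as it stands.
- The arm moves only by the tool apply_moves, never from a script. Its argument "deltas" is a list that holds one entry, the list of rows, each a list of 7 numbers: the shift along the world's x, y, z in mm, then the turn, a rotation vector about the world's x, y, z in degrees, then the closure, from 0 (fully open) to 1 (shut). A call has exactly 8 rows; each row shifts and turns the commanded pose from where the row before left it; what a row does not reach is not made up. A row lasts 1/10 s, in which the tool goes at most 50 mm and 8.59 degrees, less where a joint would pass 70% of its speed; a pose out of reach is approached as far as the arm can. A call is refused whole if a number of a shift passes 50 or a number of a turn 8.59, either way. A call with a gripper value outside its range is refused whole. The fingers move at their own pace and stop on an object; the grip force is fixed at half the most. Time passes only in rows, so rows that do not move let the fingers close, or fill a call up. It gives the time, the measured TCP pose, the force, the opening and the grip force at its end, in the units of the state.
- env.observe(): the state, without advancing time (a new reading comes with each control period).
- cams.get_image(name): name is "scene" or "top"; returns a dict with "pixels" (384x512x3 uint8, blue, green, red), "intrinsics" (3x3 intrinsics, pixels), "k1" (the pictures are not rectified: a ray, as slopes to the right and down, at radius r is drawn at 1 + k1 r^2 times it, then the intrinsics apply), "world_to_cam" (4x4, takes a point from world to camera coordinates). Camera axes: x right, y up, looking along -z (the intrinsics and any distortion apply to the point x, -y, -z); pixel columns grow to the right and rows downward; lengths in m; the calibration is good to about 2 mm. A picture is of the moment at which its call begins. There is no depth.
- env.close_job(): hands the job in; it is judged then, once.
The state is a dict: "time": time; "joint_pos": joint angles; "joint_velocities": joint speeds; "effort": joint torques, N m; "position": TCP position; "tcp_rot": TCP orientation; "ft_force": force on the tool from outside, world axes, zero at the start; "ft_torque": the same for the moment, N m; "finger_gap": finger opening in m; "finger_force": force on a finger pad.
Only numpy, scipy, OpenCV 4.12 (cv2) and the standard library are available. Lean on these libraries where they do the work, as an engineer would, in place of code of your own. Each camera call takes 0.05 s, during which the arm holds its last target. There are 200 camera calls.

## Task

Put the empty black spool, collar end up, on the upright spindle of the bench winder, lowering it gently, not dropping it, on to the sprung plate, then press it down against the spring with a steady push of about 12 newtons, so that the pin hole in the spindle stands clear above the collar but the spring is not bottomed. Keep it pressed like that for a couple of seconds and finish while still holding it down, for I shall put the linch pin in myself. Leave everything else on the counter where it is.

Things in the scene. Friction and masses are not known exactly. Their poses are not given: they have to be found in the camera images.
- spool: empty black plastic spool standing upright on the counter, 80 mm tall, 90 to 180 g: a tube hub 38 mm across with a 16 mm bore, and two flanges 90 mm across and 5 mm thick, at 0-5 and 50-55 mm above the underside. The hub stands up 25 mm above the upper flange as a ribbed collar. Origin: centre of the underside; z up along the bore.
- spool_collar (a point): centre of the top of the spool's collar, 80 mm above the spool's underside. The collar (38 mm across, 25 mm tall, above the upper flange) is the place to grip the spool from above.
- winder: bench winder bolted to the counter: grey housing 150 (x) by 130 mm (y), top 50 mm above the counter, on a foot plate 174 by 130 mm; switch and knob on its -x face. A steel spindle 12 mm in diameter stands upright at its centre, its topmost 10 mm tapered to 4 mm. Origin: on the counter, on the spindle's axis; z up along the spindle, y along the pin hole.
- plate: the winder's sprung friction plate, a rubber-faced disc 80 mm across, 8 mm thick, round the spindle. Origin: centre of its top face, 80 mm above the counter when not pressed (the spool's weight does not move it). It slides down on a spring: it pushes back with 4 N at first and 0.7 N more per mm, so 12 N at 11.4 mm. The spring bottoms at 20 mm (18 N).
- spindle_tip (a point): top end of the spindle, on its axis, 182 mm above the counter
- pin_hole (a point): centre of the 6 mm cross hole for the linch pin in the spindle, 156.5 mm above the counter, running along the winder's y axis. With the spool resting on the plate its collar covers the hole; the hole stands clear once the spool is pressed down 7 mm.
- linch_pin: steel linch pin with its ring, 46 mm long, 44 mm wide, 6 mm thick, lying on the counter beside the winder; not to be moved. Origin: under its middle.
- pot: white ceramic flower pot, bystander, 112 mm across the rim, 100 mm tall. Origin: centre of the underside.
- tin: plain round metal tin, bystander, 72 mm in diameter, 90 mm tall. Origin: centre of the underside.
- garden_fork: steel three-tined hand fork lying flat, bystander, 265 mm long, 66 mm wide, 30 mm high. Origin: under the neck, near the crosspiece; x along the tool towards the tines.
- scoop: aluminium scoop lying flat, bystander, 230 mm long, 80 mm wide, 40 mm high. Origin: on the counter under the back of its tray; x from the handle to the mouth.
Mind the look-alikes: they are no part of the job. What is shaped like the spool but blue or pink is not meant.

How it is judged:
On the way, in this order (a step that is already met when the one before it is completed fails the run):
1. the spool is threaded on the spindle, collar end up (horizontal distance between spool and spindle_tip below 0.006 m and z of spool in the frame of winder between 0.05 and 0.14 m and angle between spool's own z axis and vertical below 0.1 rad), for 0.1 s.
2. the gripper presses the spool on the sprung plate with 9 to 15 N, for 1.5 s on end (contact force between spool and plate between 9 and 15 N and contact force between the fingers and spool above 2 N), for 1.5 s.
At the end, for the whole second after the job is handed in: The spool is on the spindle, collar up (within 6 mm of its axis, tilted less than 0.1 rad) and at rest, held by the fingers, which press it on the sprung plate with 9 to 15 N (plate 6.2 to 18 mm down), with the pin hole clear: the collar's top at least 3 mm below the centre of the hole (all of step 2 and horizontal distance between spool and spindle_tip below 0.006 m and z of spool in the frame of pin_hole below -0.083 m and z of plate in the frame of winder between 0.062 and 0.0738 m and angle between spool's own z axis and vertical below 0.1 rad and linear speed of spool below 0.01 m/s); the arm keeps its last pose, push and grip.
It fails at once if the spool is rammed on the plate (over 25 N) (contact force between spool and plate above 25 N).
It fails at once if the spool is dropped down the spindle (faster than 0.4 m/s) instead of lowered (horizontal distance between spool and spindle_tip below 0.01 m and z of spool in the frame of winder between 0.05 and 0.17 m and linear speed of spool above 0.4 m/s).
It fails at once if the spring is bottomed (plate more than 19 mm down) (z of plate in the frame of winder below 0.061 m).
It fails at once if something else on the counter is shifted by more than 30 mm or tipped over (distance of any of linch_pin, pot, tin, garden_fork, scoop from where it was at the start of the episode above 0.03 m or angle between any of pot, tin's own z axis and vertical above 0.5 rad).
It also fails if it takes over 48 s, if anything falls off the work surface, if the arm or the gripper's body presses on something with over 40 N, if the wrist force passes 120 N, or if a joint passes its speed limit or range.

## Working session

There is one attempt and no reset: what is moved stays moved. The work goes in short steps, Python scripts to look and compute and a tool call to move; the robot and the scene stay as the last step left them, time stands still between calls to the robot, and variables do not carry over. Pictures are saved under pics/ and viewed, at most 10 in all, crops included, and the job is handed in when it is done.

Besides the shell and the picture viewer there is one more tool, called as name(argument=value, ...) on one line, values as JSON. apply_moves: Moves the arm, as the interface text tells. Its arguments: {"type":"object","properties":{"deltas":{"type":"array","items":{"type":"array","items":{"type":"array","items":{"type":"number"}}}}},"required":["deltas"]}

```bash
mkdir -p pics
cat > h.py <<'E'
import numpy as np, cv2
from workcell import env, cams
def snap(n):
    return cams.get_image(n)
def proj(im,P):
    P=np.atleast_2d(P); W=np.array(im["world_to_cam"]); c=(W[:3,:3]@P.T).T+W[:3,3]
    s=np.c_[c[:,0]/-c[:,2],-c[:,1]/-c[:,2]]; s=s*(1+im["k1"]*(s**2).sum(1,keepdims=True))
    K=np.array(im["intrinsics"]); return s@K[:2,:2].T+K[:2,2]
def ray(im,uv):
    K=np.array(im["intrinsics"]); s=cv2.undistortPoints(np.array([[uv]],float),K,np.array([im["k1"],0,0,0.]))[0,0]
    W=np.array(im["world_to_cam"]); R=W[:3,:3]; o=-R.T@W[:3,3]; d=R.T@np.array([s[0],-s[1],-1]); return o,d/np.linalg.norm(d)
def onz(im,uv,z):
    o,d=ray(im,uv); return o+d*(z-o[2])/d[2]
E
python3 - <<'E'
from h import *
for n in("scene","top"):
    im=snap(n); cv2.imwrite(f"pics/{n}0.png",np.array(im["pixels"])); o,d=ray(im,(256,192)); print(n,o,d,im["k1"])
s=env.observe(); print(s)
E
```

```text
scene [ 1.1728031  -0.06929673  0.96860592] [-0.60855973  0.09519855 -0.7877768 ] -0.004348063492894224
top [0.37805113 0.0197019  1.11179276] [ 0.17433527  0.02656599 -0.98432792] -0.03279254439978162
{'time': 0.1, 'joint_pos': array([ 1.12889118e+00,  3.59438138e-01,  1.51136436e+00,  6.90739947e-06,
        1.27250236e+00, -1.15061009e-01]), 'joint_velocities': array([-1.49154852e-04, -2.03251811e-03, -3.37604845e-03, -9.47376947e-04,
        1.70863555e-04, -1.16968969e-05]), 'effort': array([-1.47126149e-03, -5.28656638e+01, -2.79347152e+01, -4.10109988e-04,
        4.99121074e-03,  3.03645066e-06]), 'position': array([0.19234246, 0.56766328, 0.23051929]), 'tcp_rot': array([-5.11048756e-01, -3.09926280e+00,  2.58266222e-03]), 'ft_force': array([-0.43096148,  0.54620115, -0.56329233]), 'ft_torque': array([-0.06521716, -0.02021317, -0.01532812]), 'finger_force': 0.0, 'finger_gap': 0.08546557154149444}
```

View pics/scene0.png

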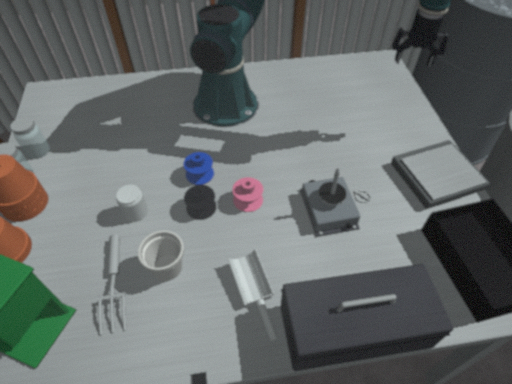

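View pics/top0.png

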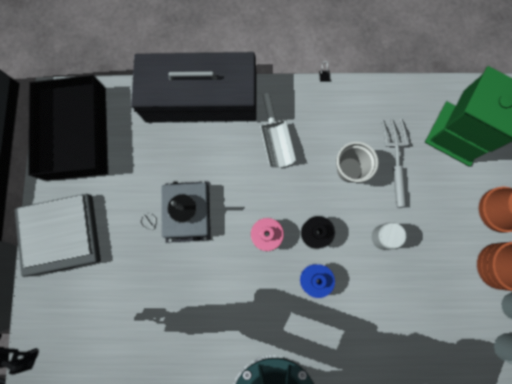

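The scene picture shows the black spool at (200,203) between blue and pink look-alikes, with the winder at (332,203). In the top picture the spool is at (318,232) and the winder plate at (182,207).

Run:
```python
from h import *
T=snap("top");S=snap("scene")
def dark(im,c,r,th=45):
    g=np.array(im["pixels"]).max(2); m=np.zeros_like(g); x,y=c; m[y-r:y+r,x-r:x+r]=(g[y-r:y+r,x-r:x+r]<th)*255
    cs,_=cv2.findContours(m,cv2.RETR_EXTERNAL,cv2.CHAIN_APPROX_NONE); k=max(cs,key=cv2.contourArea)
    return cv2.minEnclosingCircle(k),cv2.fitEllipse(k),cv2.contourArea(k)
for nm,c,r,z in(("spool",(318,232),26,.055),("plate",(182,207),22,.08)):
    for th in (30,40,50,60):
        a,e,A=dark(T,c,r,th); print(nm,th,a,e,A,onz(T,e[0],z))
K=T["intrinsics"][0][0]; print(K)
o=[]
for im,c in((T,(318,232)),(T,(182,207)),(S,(200,203)),(S,(335,195))):
    x,y=c; p=np.array(im["pixels"])[y-32:y+32,x-32:x+32]; p=cv2.convertScaleAbs(p,alpha=2.,beta=10); o.append(cv2.resize(p,None,fx=4.6,fy=4.6,interpolation=cv2.INTER_NEAREST))
cv2.imwrite("pics/c1.png",np.vstack([np.hstack(o[:2]),np.hstack(o[2:])]))
```

```text
spool 30 ((317.78314208984375, 232.18675231933594), 15.547069549560547) ((317.8819885253906, 232.01699829101562), (28.30193519592285, 30.637096405029297), 77.64698028564453) 679.0 [ 0.45376004 -0.12054705  0.055     ]
spool 40 ((317.8987731933594, 232.38037109375), 16.11324691772461) ((317.8508605957031, 231.8795166015625), (29.28202247619629, 31.743581771850586), 80.79067993164062) 727.5 [ 0.45413445 -0.12047183  0.055     ]
spool 50 ((317.890625, 232.0), 16.38643455505371) ((317.9602355957031, 231.9590301513672), (29.79038429260254, 32.44198989868164), 77.72273254394531) 756.5 [ 0.4539171  -0.12076412  0.055     ]
spool 60 ((318.19696044921875, 232.5), 16.810575485229492) ((318.04034423828125, 231.98651123046875), (30.345338821411133, 33.10737991333008), 80.19874572753906) 787.5 [ 0.4538416  -0.12098033  0.055     ]
plate 30 ((182.0078582763672, 207.5680694580078), 13.086527824401855) ((182.50001525878906, 208.02853393554688), (23.075634002685547, 24.644025802612305), 51.93262481689453) 373.5 [0.51756374 0.24657437 0.08      ]
plate 40 ((182.0, 207.5), 13.756916999816895) ((182.77369689941406, 208.01626586914062), (24.324546813964844, 26.101694107055664), 48.57875061035156) 456.0 [0.51759505 0.24582984 0.08      ]
plate 50 ((182.2088623046875, 207.2341766357422), 14.229582786560059) ((182.75112915039062, 208.03753662109375), (25.657665252685547, 27.231365203857422), 56.900333404541016) 532.0 [0.51753716 0.24588945 0.08      ]
plate 60 ((185.5, 207.0), 17.9514217376709) ((184.6980743408203, 207.74610900878906), (25.99835968017578, 32.940704345703125), 76.07884216308594) 648.5 [0.51831724 0.24061139 0.08      ]
386.30183904435034
```

View pics/c1.png

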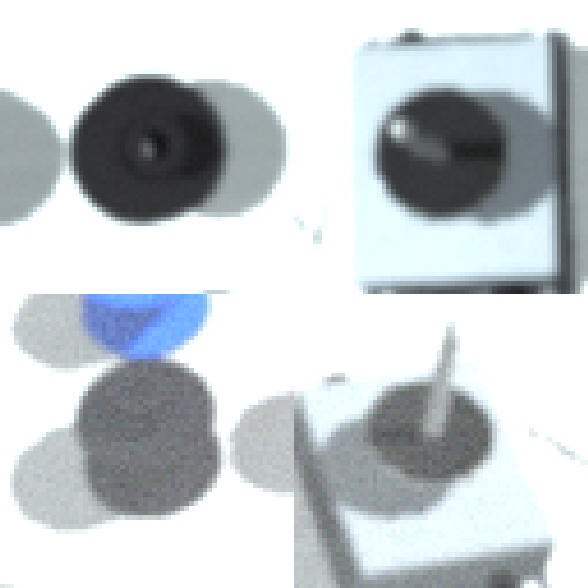

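The crops show the bore at top (318,232), the spindle tip at top (172.1,202.3), and the spindle tip in the scene view at (336.6,169.7). Next I triangulate the tip and check it against the plate centre.

```bash
cat >> h.py <<'E'
def tri(*prs):
    A=np.zeros((3,3));b=np.zeros(3)
    for im,uv in prs:
        o,d=ray(im,uv); M=np.eye(3)-np.outer(d,d); A+=M; b+=M@o
    return np.linalg.solve(A,b)
E
python3 - <<'E'
from h import *
T=snap("top");S=snap("scene")
print("tip tri",tri((T,(172.1,202.3)),(S,(336.6,169.7))), onz(T,(172.1,202.3),.180),onz(S,(336.6,169.7),.182))
print("bore",onz(T,(318,231.7),.08),onz(T,(318,231.7),.055))
for nm,P in(("tip",[.517,.246,.182]),("base",[.517,.246,.08]),("coll",[.454,-.121,.08])):
    print(nm,proj(T,P),proj(S,P))
# line fit: plate outline in scene, collar circle in top
t=np.arange(0,6.28,.02)
def ov(im,circs,c,f=9):
    x,y=c;p=np.array(im["pixels"])[y-32:y+32,x-32:x+32];p=cv2.convertScaleAbs(p,alpha=3,beta=10);p=cv2.resize(p,(384,384),interpolation=cv2.INTER_CUBIC);q=p.copy()
    for X,Y,z,r in circs:
        for u,v in proj(im,np.c_[X+r*np.cos(t),Y+r*np.sin(t),0*t+z]): cv2.circle(q,(int((u-x+32.5)*6),int((v-y+32.5)*6)),0,(0,0,255),-1)
    return q
X,Y=.454,-.121;x,y=.517,.246
a=[(X,Y,.055,.045),(X,Y,.08,.019),(X,Y,.08,.008),(X,Y,0,.045)]
b=[(x,y,.08,.04),(x,y,.182,.002),(x,y,.172,.006),(x,y,.08,.006)]
o=[ov(T,a,(318,232)),ov(T,b,(182,207)),ov(S,a,(200,203)),ov(S,b,(335,195))]
cv2.imwrite("pics/c2.png",cv2.resize(np.vstack([np.hstack(o[:2]),np.hstack(o[2:])]),(600,600)))
E
```

```text
tip tri [0.51864624 0.2495793  0.17460586] [0.51828874 0.25072564 0.18      ] [0.52489705 0.2440551  0.182     ]
bore [ 0.45281032 -0.11756447  0.08      ] [ 0.45462171 -0.12089039  0.055     ]
tip [[173.80080162 202.69354625]] [[336.487358   167.36034876]]
base [[182.70418314 208.23443725]] [[330.74370203 191.46601069]]
coll [[319.28045006 231.24821203]] [[198.39297443 189.94744054]]
```

View pics/c2.png

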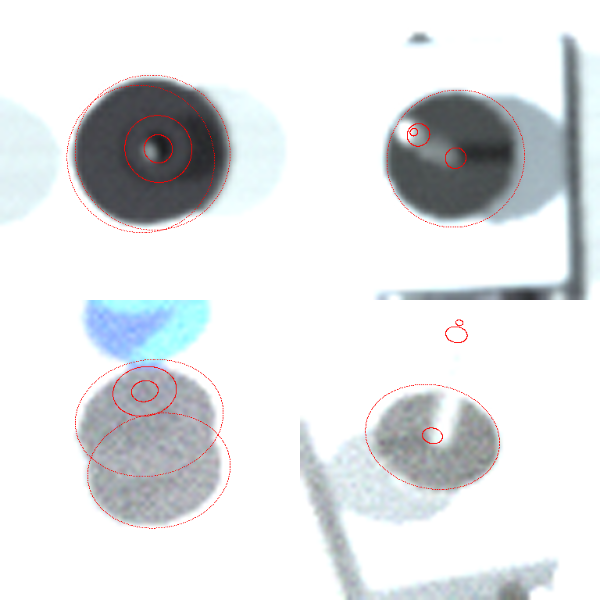

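Overlay shows the spool drawn at (0.454,-0.121) fits, while the winder needs about +2 mm in y, so I take about (0.518,0.2485). I'll go above the spool with the fingers turned to close along x, which leaves the pin hole (along y) open.

apply_moves(deltas=[[[21,-40,0,0,0,-4.45,0],[21,-40,0,0,0,-4.45,0],[21,-40,0,0,0,-4.45,0],[21,-40,0,0,0,-4.45,0],[21,-40,0,0,0,-4.45,0],[21,-40,0,0,0,-4.45,0],[21,-40,0,0,0,-4.45,0],[21,-40,0,0,0,-4.45,0]]])

```text
time: 1.1
position: [0.3612, 0.2466, 0.2315]
tcp_rot: [1.438, 2.793, 0.001]
ft_force: [0.8, 0.6, 0.5]
finger_gap: 0.0858
finger_force: 0.0
```

apply_moves(deltas=[[[11.7,-46,0,0,0,-4.45,0],[11.7,-46,0,0,0,-4.45,0],[11.7,-46,0,0,0,-4.45,0],[11.7,-46,0,0,0,-4.45,0],[11.7,-46,0,0,0,-4.45,0],[11.7,-46,0,0,0,-4.45,0],[11.7,-46,0,0,0,-4.45,0],[11.7,-46,0,0,0,-4.45,0]]])

```text
time: 1.9
position: [0.4543, -0.1219, 0.2315]
tcp_rot: [2.224, 2.219, 0.001]
ft_force: [1.2, 0.4, 0.9]
finger_gap: 0.0856
finger_force: 0.0
```

apply_moves(deltas=[[[0,1.4,-15,0,0,0,0],[0,0,-15,0,0,0,0],[0,0,-15,0,0,0,0],[0,0,-15,0,0,0,0],[0,0,-15,0,0,0,0],[0,0,-15,0,0,0,0],[0,0,-15,0,0,0,0],[0,0,0,0,0,0,0]]])

```text
time: 2.7
position: [0.4528, -0.1179, 0.1248]
tcp_rot: [-2.218, -2.22, 0.002]
ft_force: [0.0, -0.2, -0.2]
finger_gap: 0.0853
finger_force: 0.0
```

Run:
```python
from h import *
T=snap("top");S=snap("scene");o=[]
for im,(x,y) in((T,(318,225)),(S,(200,190))): o.append(cv2.resize(cv2.convertScaleAbs(np.array(im["pixels"])[y-45:y+45,x-45:x+45],alpha=2,beta=15),(396,396),interpolation=cv2.INTER_CUBIC))
cv2.imwrite("pics/c3.png",np.hstack(o))
```

```text
(no output)
```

View pics/c3.png

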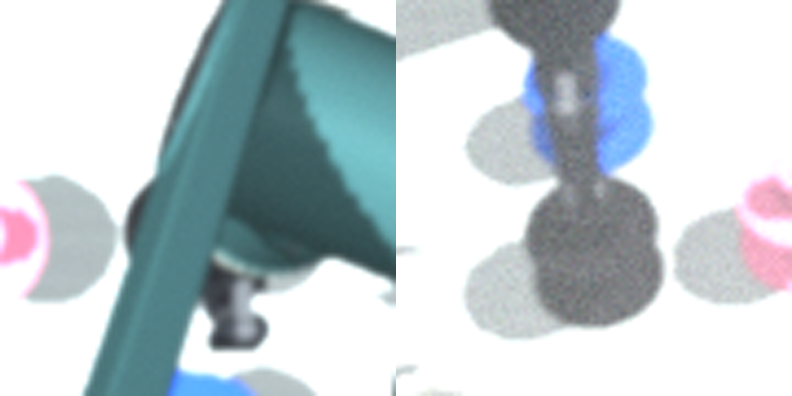

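The top view is blocked by the arm; the scene view shows the front finger at crop (590,190), over the spool. I'm descending and gripping.

apply_moves(deltas=[[[1,-2,-12,0,0,0,0],[0,0,-12,0,0,0,0],[0,0,-12,0,0,0,0],[0,0,-12,0,0,0,0],[0,0,-10,0,0,0,0],[0,0,-8,0,0,0,0],[0,0,0,0,0,0,0],[0,0,0,0,0,0,0]]])

```text
time: 3.6
position: [0.4553, -0.1204, 0.0603]
tcp_rot: [-2.22, -2.223, 0.0]
ft_force: [-0.3, -0.5, -0.1]
finger_gap: 0.0853
finger_force: 0.0
```

apply_moves(deltas=[[[0,0,0,0,0,0,0.3],[0,0,0,0,0,0,0.4],[0,0,0,0,0,0,0.6],[0,0,0,0,0,0,0.8],[0,0,0,0,0,0,1],[0,0,0,0,0,0,1],[0,0,0,0,0,0,1],[0,0,0,0,0,0,1]]])

```text
time: 4.4
position: [0.4557, -0.1206, 0.061]
tcp_rot: [2.22, 2.222, 0.001]
ft_force: [-1.8, 0.3, 7.8]
finger_gap: 0.0356
finger_force: 59.2
```

apply_moves(deltas=[[[0,0,5,0,0,0,1],[0,0,15,0,0,0,1],[0,0,30,0,0,0,1],[0,0,40,0,0,0,1],[0,0,40,0,0,0,1],[0,0,40,0,0,0,1],[0,0,30,0,0,0,1],[0,0,5,0,0,0,1]]])

```text
time: 5.2
position: [0.4572, -0.1212, 0.2693]
tcp_rot: [2.215, 2.218, 0.004]
ft_force: [-0.1, 0.0, -0.8]
finger_gap: 0.0355
finger_force: 60.2
```

apply_moves(deltas=[[[4,25,0,0,0,0,1],[4,25,0,0,0,0,1],[4,25,0,0,0,0,1],[4,25,0,0,0,0,1],[4,25,0,0,0,0,1],[4,25,0,0,0,0,1],[4,25,0,0,0,0,1],[4,25,0,0,0,0,1]]])

```text
time: 6.0
position: [0.4862, 0.0806, 0.2638]
tcp_rot: [-2.219, -2.222, 0.003]
ft_force: [-0.0, 0.6, -1.4]
finger_gap: 0.0355
finger_force: 60.2
```

Run:
```python
from h import *
S=snap("scene");T=snap("top");s=env.observe();print(s["position"],s["tcp_rot"],s["ft_force"],s["finger_gap"])
P=s["position"]
print(proj(S,P),proj(T,P))
o=[]
for im in(T,S):
    x,y=proj(im,P)[0].astype(int);y=max(y,50); print(x,y);o.append(cv2.resize(cv2.convertScaleAbs(np.array(im["pixels"])[y-50:y+50,x-50:x+50],alpha=2,beta=15),(400,400),interpolation=cv2.INTER_CUBIC))
cv2.imwrite("pics/c4.png",np.hstack(o))
```

```text
[0.48648734 0.0820628  0.26388719] [-2.21535996e+00 -2.22396788e+00  1.11405293e-03] [-0.33287786 -0.41644141 -1.08595923] 0.0357899999098778
[[273.69923695 143.70966165]] [[238.16261074 210.63935732]]
238 210
273 143
```

View pics/c4.png

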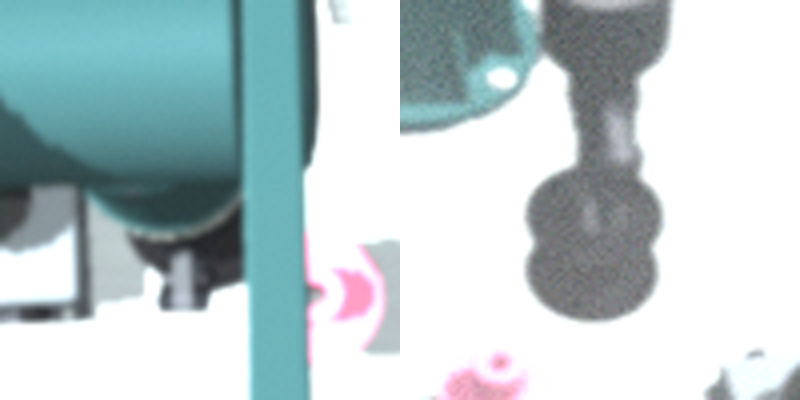

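Held upright; flanges centred at about scene px (271,155). Moving above the spindle.

apply_moves(deltas=[[[4,21,0,0,0,0,1],[4,21,0,0,0,0,1],[4,21,0,0,0,0,1],[4,21,0,0,0,0,1],[4,21,0,0,0,0,1],[4,21,0,0,0,0,1],[4,21,0,0,0,0,1],[3.5,20,0,0,0,0,1]]])

```text
time: 6.9
position: [0.5182, 0.2465, 0.2639]
tcp_rot: [-2.22, -2.222, 0.004]
ft_force: [-0.2, -0.8, -0.5]
finger_gap: 0.0356
finger_force: 60.2
```

apply_moves(deltas=[[[0,0,0,0,0,0,1],[0,0,0,0,0,0,1],[0,0,0,0,0,0,1],[0,0,0,0,0,0,1],[0,0,0,0,0,0,1],[0,0,0,0,0,0,1],[0,0,0,0,0,0,1],[0,0,0,0,0,0,1]]])

```text
time: 7.7
position: [0.5187, 0.2465, 0.2653]
tcp_rot: [-2.22, -2.223, -0.0]
ft_force: [0.3, 0.6, -1.5]
finger_gap: 0.0356
finger_force: 60.2
```

Run:
```python
from h import *
S=snap("scene");s=env.observe();P=np.mean([env.observe()["position"] for _ in range(5)],0);print(P,s["ft_force"])
x,y=.518,.2485;b=P[2]-.0585
t=np.arange(0,6.28,.02)
u0,v0=proj(S,[x,y,.17])[0].astype(int)
F=8;h=36
q=cv2.resize(cv2.convertScaleAbs(np.array(S["pixels"])[v0-h:v0+h,u0-h:u0+h],alpha=2,beta=10),(576,576),interpolation=cv2.INTER_CUBIC)
def cir(X,Y,z,r,c):
    for u,v in proj(S,np.c_[X+r*np.cos(t),Y+r*np.sin(t),0*t+z]): cv2.circle(q,(int((u-u0+h+.5)*F),int((v-v0+h+.5)*F)),0,c,-1)
cir(P[0],P[1],b,.045,(0,0,255));cir(P[0],P[1],b+.055,.045,(0,0,255))
cir(x,y,.08,.04,(0,255,0));
for z in np.arange(.08,.15,.01):cir(x,y,z,.006,(0,255,0))
cv2.imwrite("pics/c5.png",q); print(u0,v0)
```

```text
[0.51871956 0.24654023 0.26530755] [ 0.28463864  1.16401953 -0.82532952]
336 170
```

View pics/c5.png

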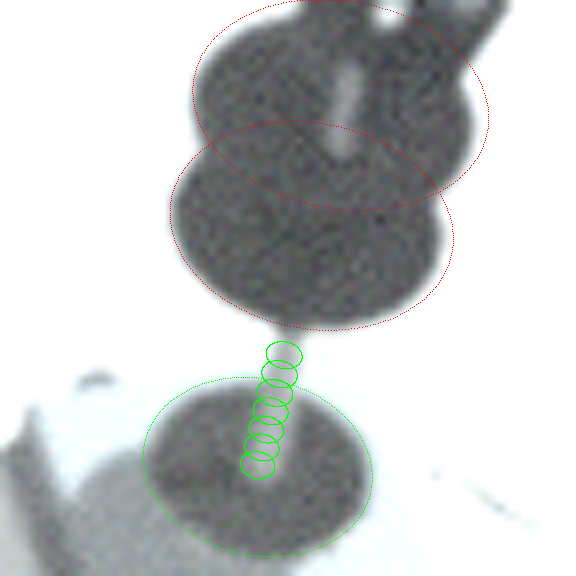

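The spool (red) sits about 2 mm to −y of the TCP drawing, and the spindle about 1 mm to +y of the green one. Quantifying it:

Run:
```python
from h import *
S=snap("scene");P=np.mean([env.observe()["position"] for _ in range(5)],0)
g=np.array(S["pixels"]).max(2).astype(float)
x=.518;b=P[2]-.0585
# spindle rows over plate
ys=[]
for v in range(184,191):
    r=g[v,325:345];w=np.clip(r-np.median(r)-8,0,None);c=np.argmax(w);sl=slice(max(c-3,0),c+4);u=325+(np.arange(20)[sl]*w[sl]).sum()/w[sl].sum()
    o,d=ray(S,(u,v));Q=o+d*(x-o[0])/d[0];ys.append(Q[1]);print(v,round(u,2),Q.round(4),r.astype(int).tolist())
print("spindle y",np.median(ys))
# edges (half level) on rows
def edges(rows,c,z):
  L=[]
  for v in rows:
    r=g[v];bg=np.percentile(r[290:380],85);m=.5*(np.median(r[c-8:c+8])+bg)
    i=c
    while r[i]<m:i-=1
    l=i+(m-r[i])/(r[i+1]-r[i]);j=c
    while r[j]<m:j+=1
    k=j-(r[j]-m)/(r[j]-r[j-1]);L.append((v,round(l,1),round(k,1)))
  return L
print("low",edges(range(158,168,2),336,0));print("up",edges(range(142,154,2),340,0));
print("plate",edges(range(187,197,2),334,0))
for z,r,nm in((b,.045,"low"),(b+.055,.045,"up"),(.08,.04,"plate")):
    t=np.arange(0,6.28,.005);c=(P[0],P[1]) if nm!="plate" else (.518,.2485);q=proj(S,np.c_[c[0]+r*np.cos(t),c[1]+r*np.sin(t),0*t+z])
    rows={"low":range(158,168,2),"up":range(142,154,2),"plate":range(187,197,2)}[nm]
    for v in rows:
        k=q[abs(q[:,1]-v)<.15,0]; print(nm,v,k.min().round(1),k.max().round(1)) if len(k) else 0
# vertical bottom edges
for u,nm,z in((332,"low",0),(332,"plate",0)):
    pr=g[155:208,u].astype(int); print(u,pr.tolist())
print(proj(S,[[P[0]+.045,P[1],b],[.518+.04,.2485,.08],[.518+.04,.2485,.072]]))
```

```text
184 342.67 [0.518  0.2753 0.1089] [57, 57, 55, 56, 52, 49, 58, 67, 82, 91, 86, 85, 73, 71, 83, 102, 119, 131, 134, 138]
185 342.84 [0.518  0.2766 0.1042] [53, 54, 49, 51, 56, 56, 65, 68, 84, 91, 91, 83, 65, 53, 61, 76, 98, 116, 129, 135]
186 343.25 [0.518  0.2787 0.0994] [52, 53, 51, 56, 55, 59, 64, 77, 87, 88, 89, 81, 59, 49, 52, 57, 68, 96, 114, 129]
187 343.57 [0.518  0.2804 0.0947] [55, 53, 53, 56, 51, 54, 67, 78, 88, 86, 82, 73, 59, 50, 54, 49, 57, 69, 93, 112]
188 343.81 [0.518  0.282  0.0899] [50, 56, 51, 53, 48, 57, 73, 79, 86, 92, 83, 66, 52, 51, 48, 48, 44, 52, 70, 94]
189 333.28 [0.518  0.2513 0.0914] [53, 52, 53, 50, 54, 60, 73, 80, 85, 90, 81, 63, 56, 51, 52, 50, 49, 49, 56, 76]
190 333.0 [0.518  0.2512 0.0869] [49, 51, 45, 50, 53, 62, 77, 86, 89, 88, 76, 62, 48, 50, 54, 50, 49, 51, 53, 64]
spindle y 0.2766335760644418
low [(158, np.float64(320.8), np.float64(355.0)), (160, np.float64(320.5), np.float64(354.6)), (162, np.float64(320.7), np.float64(355.1)), (164, np.float64(321.4), np.float64(355.0)), (166, np.float64(322.2), np.float64(354.6))]
up [(142, np.float64(324.3
[... 641 characters left out ...]
48 324.1 360.6
up 150 325.0 360.5
up 152 326.3 359.9
plate 187 318.2 343.9
plate 189 317.5 345.1
plate 191 317.4 345.8
plate 193 317.7 346.0
plate 195 318.5 345.9
332 [46, 41, 38, 41, 39, 46, 42, 43, 39, 45, 44, 42, 40, 40, 45, 37, 44, 49, 73, 121, 158, 161, 155, 144, 128, 118, 103, 78, 68, 67, 68, 77, 78, 79, 80, 86, 84, 85, 76, 60, 58, 50, 53, 56, 48, 51, 53, 50, 63, 76, 81, 78, 76]
332 [46, 41, 38, 41, 39, 46, 42, 43, 39, 45, 44, 42, 40, 40, 45, 37, 44, 49, 73, 121, 158, 161, 155, 144, 128, 118, 103, 78, 68, 67, 68, 77, 78, 79, 80, 86, 84, 85, 76, 60, 58, 50, 53, 56, 48, 51, 53, 50, 63, 76, 81, 78, 76]
[[343.45568188 174.61153939]
 [335.59958084 202.94340671]
 [335.14664281 204.66222572]]
```

Spool y ≈ 0.245, spindle ≈ 0.249, and x agrees within 1 mm. Correcting y by +4 mm and lowering to just above the tip.

apply_moves(deltas=[[[0,2,0,0,0,0,1],[0,2,0,0,0,0,1],[0,0,-5,0,0,0,1],[0,0,-5,0,0,0,1],[0,0,-5,0,0,0,1],[0,0,-5,0,0,0,1],[0,0,-2,0,0,0,1],[0,0,0,0,0,0,1]]])

```text
time: 8.6
position: [0.5184, 0.2505, 0.2427]
tcp_rot: [-2.22, -2.222, 0.001]
ft_force: [-0.2, -0.1, -1.7]
finger_gap: 0.0358
finger_force: 60.2
```

apply_moves(deltas=[[[0,0,-1,0,0,0,1],[0,0,-1,0,0,0,1],[0,0,-1,0,0,0,1],[0,0,-1,0,0,0,1],[0,0,-1,0,0,0,1],[0,0,-1,0,0,0,1],[0,0,0,0,0,0,1],[0,0,0,0,0,0,1]]])

```text
time: 9.4
position: [0.5187, 0.2506, 0.2373]
tcp_rot: [-2.22, -2.223, 0.0]
ft_force: [0.6, -0.1, -1.0]
finger_gap: 0.0356
finger_force: 60.2
```

apply_moves(deltas=[[[0,0,-1,0,0,0,1],[0,0,-1,0,0,0,1],[0,0,-1,0,0,0,1],[0,0,-1,0,0,0,1],[0,0,-1,0,0,0,1],[0,0,-1,0,0,0,1],[0,0,0,0,0,0,1],[0,0,0,0,0,0,1]]])

```text
time: 10.2
position: [0.5187, 0.2506, 0.2313]
tcp_rot: [-2.22, -2.223, 0.0]
ft_force: [-0.2, -0.5, -1.1]
finger_gap: 0.0355
finger_force: 60.2
```

apply_moves(deltas=[[[0,0,-1,0,0,0,1],[0,0,-1,0,0,0,1],[0,0,-1,0,0,0,1],[0,0,-1,0,0,0,1],[0,0,-1,0,0,0,1],[0,0,-1,0,0,0,1],[0,0,0,0,0,0,1],[0,0,0,0,0,0,1]]])

```text
time: 11.0
position: [0.5187, 0.2506, 0.2252]
tcp_rot: [-2.22, -2.223, 0.0]
ft_force: [0.1, -1.3, -1.4]
finger_gap: 0.0359
finger_force: 60.2
```

apply_moves(deltas=[[[0,0,-1,0,0,0,1],[0,0,-1,0,0,0,1],[0,0,-2,0,0,0,1],[0,0,-2,0,0,0,1],[0,0,-2,0,0,0,1],[0,0,-2,0,0,0,1],[0,0,0,0,0,0,1],[0,0,0,0,0,0,1]]])

```text
time: 11.8
position: [0.5187, 0.2506, 0.2152]
tcp_rot: [-2.22, -2.223, 0.0]
ft_force: [-1.0, 0.3, -1.8]
finger_gap: 0.0356
finger_force: 60.2
```

Run:
```python
from h import *
s=[env.observe() for _ in range(8)];print(np.mean([q["ft_force"] for q in s],0),np.mean([q["ft_torque"] for q in s],0),s[0]["position"])
S=snap("scene");h=36;u0,v0=336,170
cv2.imwrite("pics/c6.png",cv2.resize(cv2.convertScaleAbs(np.array(S["pixels"])[v0-h:v0+h,u0-h:u0+h],alpha=2,beta=10),(432,432),interpolation=cv2.INTER_CUBIC))
```

```text
[-1.02730667  0.31540657 -1.79287396] [ 0.01938664 -0.01326326  0.03053051] [0.5186631  0.25060718 0.21518237]
```

View pics/c6.png

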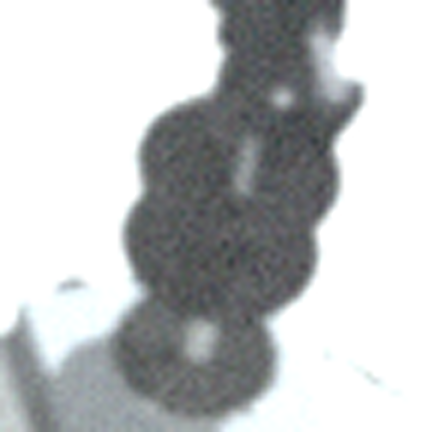

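The spool is threaded: the spindle runs up into the spool at crop (200,340), with no contact forces. Lowering further.

apply_moves(deltas=[[[0,0,-3,0,0,0,1],[0,0,-4,0,0,0,1],[0,0,-4,0,0,0,1],[0,0,-5,0,0,0,1],[0,0,-5,0,0,0,1],[0,0,-5,0,0,0,1],[0,0,-4,0,0,0,1],[0,0,-2,0,0,0,1]]])

```text
time: 12.65
position: [0.5184, 0.2505, 0.1827]
tcp_rot: [-2.22, -2.223, 0.001]
ft_force: [-0.2, 0.8, -1.1]
finger_gap: 0.0358
finger_force: 60.2
```

apply_moves(deltas=[[[0,0,-4,0,0,0,1],[0,0,-4,0,0,0,1],[0,0,-5,0,0,0,1],[0,0,-5,0,0,0,1],[0,0,-5,0,0,0,1],[0,0,-5,0,0,0,1],[0,0,-4,0,0,0,1],[0,0,-2,0,0,0,1]]])

```text
time: 13.45
position: [0.5185, 0.2505, 0.1487]
tcp_rot: [-2.22, -2.223, 0.001]
ft_force: [-0.4, 0.5, -1.2]
finger_gap: 0.0354
finger_force: 60.2
```

Now slow contact, 1 mm rows.

apply_moves(deltas=[[[0,0,-1,0,0,0,1],[0,0,-1,0,0,0,1],[0,0,-1,0,0,0,1],[0,0,-1,0,0,0,1],[0,0,-1,0,0,0,1],[0,0,-1,0,0,0,1],[0,0,-1,0,0,0,1],[0,0,0,0,0,0,1]]])

```text
time: 14.25
position: [0.5186, 0.2506, 0.1421]
tcp_rot: [-2.22, -2.223, 0.0]
ft_force: [0.2, 0.1, -1.3]
finger_gap: 0.036
finger_force: 60.2
```

apply_moves(deltas=[[[0,0,-1,0,0,0,1],[0,0,-1,0,0,0,1],[0,0,-1,0,0,0,1],[0,0,-1,0,0,0,1],[0,0,-1,0,0,0,1],[0,0,-1,0,0,0,1],[0,0,0,0,0,0,1],[0,0,0,0,0,0,1]]])

```text
time: 15.05
position: [0.5188, 0.2507, 0.1366]
tcp_rot: [-2.22, -2.223, -0.0]
ft_force: [-2.9, -0.5, 5.8]
finger_gap: 0.0356
finger_force: 60.9
```

apply_moves(deltas=[[[0,0,-1,0,0,0,1],[0,0,-1,0,0,0,1],[0,0,-1,0,0,0,1],[0,0,-1,0,0,0,1],[0,0,0,0,0,0,1],[0,0,0,0,0,0,1],[0,0,0,0,0,0,1],[0,0,0,0,0,0,1]]])

```text
time: 15.85
position: [0.5188, 0.2507, 0.1329]
tcp_rot: [2.22, 2.223, 0.001]
ft_force: [-3.3, -0.4, 8.4]
finger_gap: 0.0359
finger_force: 61.1
```

apply_moves(deltas=[[[0,0,-1,0,0,0,1],[0,0,-1,0,0,0,1],[0,0,-1,0,0,0,1],[0,0,0,0,0,0,1],[0,0,0,0,0,0,1],[0,0,0,0,0,0,1],[0,0,0,0,0,0,1],[0,0,0,0,0,0,1]]])

```text
time: 16.65
position: [0.5188, 0.2507, 0.1301]
tcp_rot: [2.22, 2.223, 0.001]
ft_force: [-2.4, -1.4, 9.2]
finger_gap: 0.0357
finger_force: 61.3
```

apply_moves(deltas=[[[0,0,-1,0,0,0,1],[0,0,-0.6,0,0,0,1],[0,0,0,0,0,0,1],[0,0,0,0,0,0,1],[0,0,0,0,0,0,1],[0,0,0,0,0,0,1],[0,0,0,0,0,0,1],[0,0,0,0,0,0,1]]])

```text
time: 17.45
position: [0.5188, 0.2507, 0.1287]
tcp_rot: [2.22, 2.223, 0.001]
ft_force: [-2.9, -0.5, 11.2]
finger_gap: 0.0356
finger_force: 61.4
```

apply_moves(deltas=[[[0,0,0,0,0,0,1],[0,0,0,0,0,0,1],[0,0,0,0,0,0,1],[0,0,0,0,0,0,1],[0,0,0,0,0,0,1],[0,0,0,0,0,0,1],[0,0,0,0,0,0,1],[0,0,0,0,0,0,1]]])

```text
time: 18.25
position: [0.5188, 0.2507, 0.1287]
tcp_rot: [2.22, 2.223, 0.001]
ft_force: [-4.1, -1.2, 11.1]
finger_gap: 0.0355
finger_force: 61.4
```

apply_moves(deltas=[[[0,0,0,0,0,0,1],[0,0,0,0,0,0,1],[0,0,0,0,0,0,1],[0,0,0,0,0,0,1],[0,0,0,0,0,0,1],[0,0,0,0,0,0,1],[0,0,0,0,0,0,1],[0,0,0,0,0,0,1]]])

```text
time: 19.05
position: [0.5188, 0.2507, 0.1287]
tcp_rot: [2.22, 2.223, 0.001]
ft_force: [-3.6, -0.5, 11.5]
finger_gap: 0.0359
finger_force: 61.4
```

apply_moves(deltas=[[[0,0,0,0,0,0,1],[0,0,0,0,0,0,1],[0,0,0,0,0,0,1],[0,0,0,0,0,0,1],[0,0,0,0,0,0,1],[0,0,0,0,0,0,1],[0,0,0,0,0,0,1],[0,0,0,0,0,0,1]]])

```text
time: 19.85
position: [0.5188, 0.2507, 0.1287]
tcp_rot: [2.22, 2.223, 0.001]
ft_force: [-4.6, -0.6, 10.6]
finger_gap: 0.0352
finger_force: 61.4
```

Run:
```python
from h import *
f=[]
for i in range(8):
    S=snap("scene");s=env.observe();f.append(np.r_[s["ft_force"],s["position"]])
print(np.mean(f,0).round(4),np.std(f,0).round(4),s["time"])
h=36;u0,v0=334,178
cv2.imwrite("pics/c7.png",cv2.resize(cv2.convertScaleAbs(np.array(S["pixels"])[v0-h:v0+h,u0-h:u0+h],alpha=2.5,beta=10),(576,576),interpolation=cv2.INTER_CUBIC))
```

```text
[-3.5527 -0.7687 11.33    0.5188  0.2507  0.1287] [0.275  0.4591 0.5407 0.     0.     0.    ] 20.25
```

View pics/c7.png

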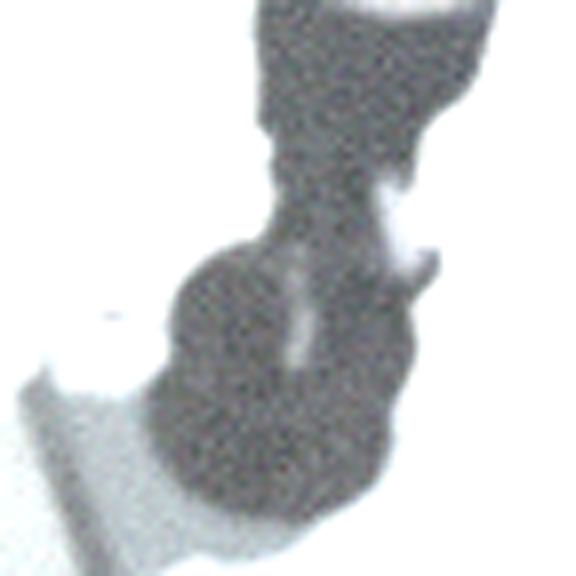

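The spool is seated upright on the plate and still gripped. The plate force is about 12.5 N and has been steady for more than 2 s. Handing in.

```bash
python3 -c "
from h import *
print(env.close_job())"
```

```text
the job is handed in; nothing more can be done
None
```

I put the black spool on the spindle collar up and have handed the job in with the gripper holding it on the sprung plate at about 12.5 N, roughly 12 mm down, so the pin hole should stand clear for your pin; I worked that depth out from the force and did not see the hole itself, and I have had no verdict back.

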